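# Lift a spent battery with spring tongs

### The arm

A 7-joint arm with a two-finger parallel gripper is mounted at the origin on the work surface; the furniture and walls round the work are solid. World frame = base frame: x ahead of the robot, y to its left, z up, the work surface at z = 0. Lengths are in m, angles in rad, forces in N, time in s.
With the tool pointing down it reaches from about 0.4 to 0.9 m from the base axis. Payload 5.5 kg.
Tool frame: the origin (TCP) lies midway between the tips of the shut fingers; the grasp point (between the pads) lies 19 mm behind it; z points along the fingers, y is the line along which they close (so a half turn about z gives the same grasp; the last joint's range is limited). The gripper opens to 92 mm and grips with 3 to 60 N. Pads are 19 mm wide; open, the fingers measure 130 mm over their backs; the gripper's body (75 mm by 190 mm) begins 47 mm behind the grasp point.
Start: joints at [1.54, 0.501, -0.427, 1.55, 0.221, 1.138, -0.21], TCP at [0.188, -0.622, 0.227] pointing down, gripper open.
Joint ranges: [-2.88, 2.88], [-0.31, 2.03], [-1.54, 1.56], [0.2, 2.42], [-1.41, 4.55], [0.19, 2.02], [-2.57, 2.57]. Speed limits (rad/s): [2.57, 2.57, 3.14, 3.14, 3.14, 3.14, 3.14].

### API

Orientations are given as a 3x3 rotation matrix whose columns are the frame's x, y, z axes.
In Python, from bench import manip gives the robot as it stands.
- The arm moves only by the tool steer_hand, called after ">>>" as name(argument=value, ...) on one line, values as JSON. Schema: {"type":"object","properties":{"steps":{"type":"array","items":{"type":"array","items":{"type":"number"},"minItems":7,"maxItems":7},"minItems":1,"maxItems":10},"grip_force":{"type":"number"},"only":{"type":"string"},"quiet":{"type":"boolean"},"lines":{"type":"string"}},"required":["steps"],"additionalProperties":false}. steps is a list of rows, 1 to 10 of them, each of 7 numbers: dx, dy, dz in m, then a rotation vector rx, ry, rz in rad, then the finger opening in m; each row is the pose to reach, as a shift and turn from the pose commanded when the call began, along the tool's axes at that moment; what a row does not reach only later rows make up. A row lasts 1/12 s, in which the tool goes at most 0.0417 m and 0.125 rad, less where a joint would pass 70% of its speed; a pose out of reach is approached as far as the arm can. The fingers move at their own pace and stop on an object; grip_force is the grip in N (left out, the last holds). Time passes only in rows, so rows that do not move let the fingers close. The tool returns the time, the measured TCP pose, the force, the opening and the grip force at its end. only (a regular expression) keeps the lines of the reply that match it, lines (a string "A,B") keeps lines A to B, and quiet returns only ok. Input that does not fit is refused with a message, and nothing moves.
- manip.observe(): the state, without advancing time (a new reading comes with each control period).
- manip.grab_frame(name): name is "side" or "top" or "wrist"; returns a dict with "image" (400x640x3 uint8, blue, green, red), "fx", "fy", "cx", "cy" (pixels), "extrinsics" (4x4, takes a point from camera to world coordinates); the wrist camera has in their place "hand_eye" (4x4, takes a point from camera to tool coordinates, whose origin is the TCP and whose axes are the flange's). Camera axes: x right, y down, z forward; pixel columns grow to the right and rows downward; lengths in m; the calibration is good to about 2 mm. A picture is of the moment at which its call begins: read the wrist's pose just before it. There is no depth.
- manip.job_done(): hands the job in; it is judged then, once.
The state is a dict: "time_s": time; "joint_pos": joint angles; "joint_velocities": joint speeds; "tau": joint torques, N m; "ee_pos": TCP position; "eef_rot": TCP orientation; "ft_force": force on the tool from outside, world axes, zero at the start; "torque": the same for the moment, N m; "gripper_width": finger opening in m; "grip_force": force on a finger pad.
Only numpy, scipy, OpenCV 4.12 (cv2) and the standard library are available. Lean on these libraries where they do the work, as an engineer would, in place of code of your own. Each camera call takes 0.05 s, during which the arm holds its last target. There are 200 camera calls.

### The job

The spent battery on the desk may be leaking, so it must never touch the gripper. Pick up the black spring tongs, close their jaws on the battery, lift it well clear of the desk (some 15 cm up) and finish while still holding it there in the tongs, steady; leave the other small things on the desk where they are.

Things in the scene. Friction and masses are not known exactly. Their poses are not given: they have to be found in the camera images.
- tongs: Black plastic spring tongs lying on the desk, 190 mm long, 22 mm tall, two strip arms 3 to 4 mm thick, 80 g. Origin: on the underside, midway between the finger pads when open, near the centre of mass. x points along the tongs to the jaws, z up. The frame belongs to the right arm (-y side); the left arm turns about an upright pin at x = -85 mm. Grip from above, closing along y.
- right_pad (a point): Outer face of the right arm's ribbed finger pad, centre, 11 mm above the underside; the pad is 32 mm long and 22 mm tall. This and left_pad are where the gripper squeezes: 58 mm apart open, 42 mm when closed on the battery. About 2 N of squeeze starts them closing, 3.2 N closes them, so they can be carried half squeezed, e.g. at 51 mm. 15 to 25 N holds the battery firmly.
- left_pad (a point): The same point on the left arm (+y side).
- tongs_jaw (a joint): Closing angle of the left arm against the right (rad): 0 open, about 0.2 with the battery between the jaws, 0.26 fully shut. Sprung towards 0.
- right_tip (a point): Middle of the inner face of the right arm's flat jaw pad (27 mm long, 22 mm tall, x 68 to 95 mm), 81 mm ahead of the finger pads and 11 mm above the underside. Gap between the jaw pads: 50 mm open, about 34 mm with the finger pads squeezed to 51 mm, about 16 mm on the battery, about 5 mm fully shut.
- left_tip (a point): The same point on the left arm (+y side). The midpoint of the two tips is the centre of the jaws.
- battery: Spent cylindrical battery lying on the desk, about 16 mm in diameter, 50 mm long, about 23 g, can roll. Origin at the middle of its length, on its underside as laid (so 7 mm off its axis once rolled); its long axis is its own y.
- eraser: Bystander: eraser in a card sleeve, 20 x 43 x 12 mm.
- usb_stick: Bystander: dark memory stick, 18 x 53 x 8 mm.
- sticky_notes: Bystander: pad of sticky notes, 75 x 75 x 21 mm.

How it is judged:
By the outcome, as a careful person would: the job done as asked, in the order asked, and still so for the second after the job is handed in, while the arm keeps its last pose, push and grip.
It also fails if it takes over 38 s, if anything falls off the work surface, if the arm or the gripper's body presses on something with over 40 N, if the wrist force passes 120 N, or if a joint passes its speed limit or range.

## Working session

There is one attempt and no reset: what is moved stays moved. The work goes in short steps, Python scripts to look and compute and a tool call to move; the robot and the scene stay as the last step left them, time stands still between calls to the robot, and variables do not carry over. Pictures are saved under pics/ and viewed, at most 10 in all, crops included, and the job is handed in when it is done.

```bash
ls; mkdir -p pics; python3 - <<'E'
from bench import manip
import cv2,numpy as np
s=manip.observe();print(s['time_s'],s['ee_pos'],np.round(s['eef_rot'],3),s['gripper_width'])
for n in("top","side"):
    f=manip.grab_frame(n);cv2.imwrite(f"pics/{n}0.png",f["image"])
    print(n,f["fx"],f["cx"],f["cy"],np.round(f["extrinsics"],3).tolist())
E
```

```text
bench.py
pics
0.0 [ 0.18796483 -0.62149664  0.22569528] [[ 0.957  0.29  -0.001]
 [ 0.29  -0.957  0.002]
 [ 0.    -0.002 -1.   ]] 0.09205798240362995
top 453.36581629434977 319.90204910277754 198.91063384570177 [[0.014, -0.981, 0.194, 0.428], [-1.0, -0.018, -0.019, 0.277], [0.023, -0.194, -0.981, 0.903], [0.0, 0.0, 0.0, 1.0]]
side 487.68925589740235 318.8447042626046 203.0739945048192 [[-0.99, -0.068, 0.122, 0.461], [-0.139, 0.364, -0.921, 1.038], [0.018, -0.929, -0.37, 0.354], [0.0, 0.0, 0.0, 1.0]]
```

View pics/top0.png

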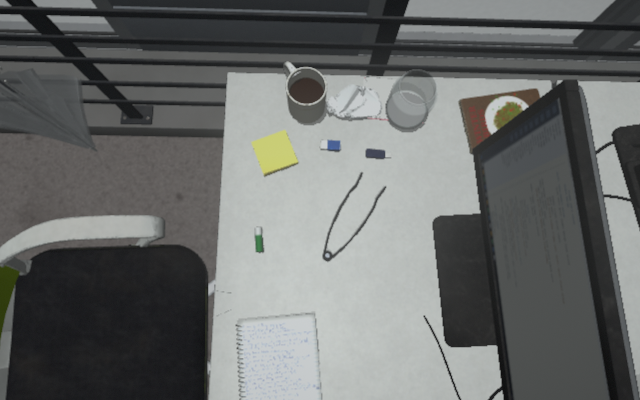

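View pics/side0.png

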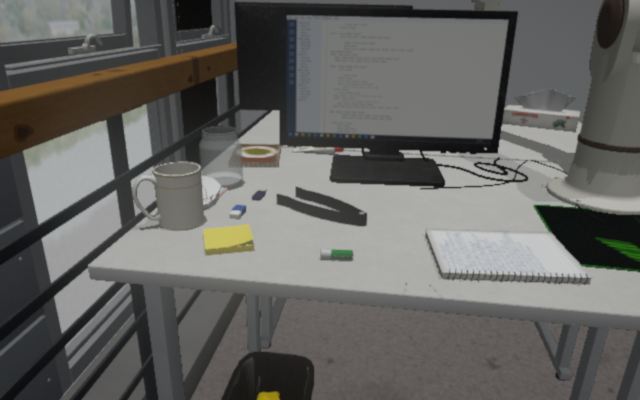

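The top view shows the tongs with their hinge at about (327,256) and jaw tips at (360,175) and (384,188). The green battery is at (259,239), the eraser at (331,145), the USB stick at (376,154) and the notes at (275,152). The side view agrees: the battery lies at (337,254), with clear desk around it and the tongs.

```bash
cat >h.py <<'E'
import numpy as np,cv2
from bench import manip
def cast(f,px,z,E=None):
    E=f["extrinsics"] if E is None else E
    px=np.atleast_2d(px).astype(float)
    d=np.c_[(px[:,0]-f["cx"])/f["fx"],(px[:,1]-f["cy"])/f["fy"],np.ones(len(px))]@E[:3,:3].T
    return E[:3,3]+d*((z-E[2,3])/d[:,2])[:,None]
def pca(p):
    c=p.mean(0);w,v=np.linalg.eigh(np.cov((p-c).T));return c,v[:,-1]
def blob(m):
    n,l,st,_=cv2.connectedComponentsWithStats(m.astype(np.uint8));k=1+st[1:,4].argmax()
    y,x=np.nonzero(l==k);return np.c_[x,y]
def roi(m,x0,x1,y0,y1):
    o=np.zeros_like(m);o[y0:y1,x0:x1]=m[y0:y1,x0:x1];return o
def where(bx,tx,f,z=.011,E=None):
    pass
E
python3 - <<'E'
from h import *
for n,rt,rb in(("top",(310,400,165,270),(245,275,220,260)),("side",(270,375,180,230),(315,360,244,266))):
    f=manip.grab_frame(n);im=f["image"].astype(int);g=im.max(2)
    t=blob(roi(g<90,*rt))
    p=cast(f,t,.011)[:,:2]
    c,a=pca(p)
    print(n,len(t),'tongs c',c.round(4),'axis',a.round(3))
    h=p[p[:,0].argmin()]
    # hinge end & tips
    q=(p-c)@a; a=a if a[0]>0 else -a; q=(p-c)@a; s=(p-c)@np.array([-a[1],a[0]])
    print(' ends',(c+a*q.min()).round(4),q.max()-q.min())
    for sg in(1,-1):
        k=sg*s>0;pp=p[k];o=pp[np.argsort(q[k])[-4:]].mean(0);print('  tip',o.round(4))
    e=q<q.min()+.008;print(' hinge',p[e].mean(0).round(4))
    B=roi((g-im.min(2)>40)&(im[...,1]==g),*rb);b=blob(B)
    pb=cast(f,b,.008)[:,:2];cb,ab=pca(pb);qb=(pb-cb)@ab
    print(' green c',cb.round(4),ab.round(3),np.ptp(qb),len(b))
    W=blob(roi(((g-im.min(2)>40)&(im[...,1]==g))|(g>215)|(g<0),*rb));pb=cast(f,W,.008)[:,:2]
    print(' wide',pb.mean(0).round(4),len(W))
    x0,x1,y0,y1=rb
    cv2.imwrite(f"pics/b_{n}.png",cv2.resize(f["image"][y0-8:y1+8,x0-8:x1+8],None,fx=8,fy=8,interpolation=0))
E
```

```text
top 167 tongs c [0.5385 0.1991] axis [-0.743  0.669]
 ends [0.4849 0.2474] 0.18909864893278522
  tip [0.629  0.1298]
  tip [0.5901 0.1515]
 hinge [0.4882 0.2465]
 green c [0.515  0.3793] [-0.994 -0.11 ] 0.030031745324061318 74
 wide [0.515  0.3793] 74
side 1520 tongs c [0.5625 0.202 ] axis [-0.806  0.592]
 ends [0.4792 0.2632] 0.2177070549502327
  tip [0.6588 0.1551]
  tip [0.6304 0.1069]
 hinge [0.487  0.2661]
 green c [0.5125 0.3698] [-0.999 -0.048] 0.029665612494174244 89
 wide [0.5125 0.3698] 89
```

View pics/b_top.png

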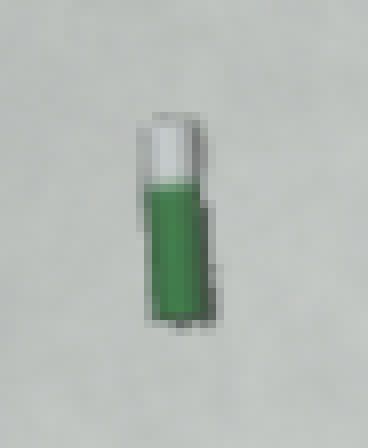

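The crop shows the white-ended green battery upright in the picture, with ends near full-image pixels (258,226) and (259.5,252). Next I'll fix the tongs mask.

```bash
python3 - <<'E'
from h import *
f=manip.grab_frame("top");g=f["image"].max(2)
m=cv2.dilate(roi(g<130,310,400,165,270).astype(np.uint8),np.ones((3,3)))
t=blob(m);t=t[g[t[:,1],t[:,0]]<130]
p=cast(f,t,.011)[:,:2]
h=p[p[:,0]<p[:,0].min()+.012].mean(0);print(len(t),'hinge',h)
r=np.hypot(*(p-h).T);far=p[r>r.max()-.025];c=far.mean(0)
for i in range(5):
    a=(c-h)/np.linalg.norm(c-h);n=np.array([-a[1],a[0]]);q=(p-h)@a;s=(p-h)@n
    k=(q>.145);L=p[k&(s>0)].mean(0);R=p[k&(s<0)].mean(0);c=(L+R)/2
print('axis',a,np.degrees(np.arctan2(a[1],a[0])),'L',L,'R',R,np.linalg.norm(L-R),'len',q.min(),q.max())
for x in (.06,.085,.1,.13,.16): 
    k=abs(q-x)<.008; print(x,s[k].min().round(4),s[k].max().round(4),s[k&(s>0)].mean(),s[k&(s<0)].mean())
O=h+a*.085;print('origin',O)
b=cast(f,[(258,226),(259,252),(258.5,239)],.008);print('bat',b,np.linalg.norm(b[0]-b[1]))
s=manip.observe();print(s['time_s'],np.array(s['eef_rot']).T@(np.r_[O,.15]-s['ee_pos']))
w=manip.grab_frame("wrist");print(w["hand_eye"].round(3).tolist(),w["fx"],w["cx"],w["cy"])
E
```

```text
445 hinge [0.48948996 0.24062477]
axis [ 0.87157222 -0.49026713] -29.358140754235126 L [0.6437632  0.18372015] R [0.61834362 0.138268  ] 0.05207738552216887 len -0.008896025173296265 0.18104187017476003
0.06 -0.0246 0.0286 0.026601723816845058 -0.021650309468573683
0.085 -0.0279 0.031 0.028575981511653185 -0.025144324218153415
0.1 -0.0284 0.0323 0.029681503327030057 -0.026561852246255596
0.13 -0.0297 0.0313 0.028965522932890057 -0.027621484123077723
0.16 -0.0284 0.0276 0.025532895373067355 -0.025781062299433062
origin [0.5635736  0.19895207]
bat [[0.54817291 0.38104692 0.008     ]
 [0.4968685  0.37700998 0.008     ]
 [0.52237896 0.37901729 0.008     ]] 0.051462985683625506
0.25 [ 0.5970388  -0.67684651  0.07687908]
[[0.001, -0.96, -0.28, 0.077], [1.0, 0.001, 0.001, 0.001], [-0.0, -0.28, 0.96, -0.159], [0.0, 0.0, 0.0, 1.0]] 351.71955212630763 312.91754770691773 201.26717020936758
```

The tongs' origin is near (0.564, 0.199), pointing at −29°, with the length and gap as specified. The battery is near (0.522, 0.379) at about +5°. The monitor, about 0.35 m high, stands between the start and the work, so I'll go up first and pass over it.

>>> steer_hand(steps=[[0, 0, -0.33, 0, 0, 0, 0.092], [0, 0, -0.33, 0, 0, 0, 0.092], [0, 0, -0.33, 0, 0, 0, 0.092], [0, 0, -0.33, 0, 0, 0, 0.092], [0, 0, -0.33, 0, 0, 0, 0.092], [0, 0, -0.33, 0, 0, 0, 0.092], [0, 0, -0.33, 0, 0, 0, 0.092], [0, 0, -0.33, 0, 0, 0, 0.092], [0, 0, -0.33, 0, 0, 0, 0.092]])

```text
time_s: 1.05
ee_pos: [0.1891, -0.6229, 0.5662]
eef_rot: [[0.957, 0.289, 0.005], [0.289, -0.957, -0.013], [0.001, 0.014, -1.0]]
ft_force: [-0.2, 0.0, 1.1]
gripper_width: 0.0918
grip_force: 0.0
```

>>> steer_hand(steps=[[0.406, -0.266, 0, 0, 0, 0.4, 0.092], [0.406, -0.266, 0, 0, 0, 0.4, 0.092], [0.406, -0.266, 0, 0, 0, 0.4, 0.092], [0.406, -0.266, 0, 0, 0, 0.4, 0.092], [0.406, -0.266, 0, 0, 0, 0.4, 0.092], [0.406, -0.266, 0, 0, 0, 0.4, 0.092], [0.406, -0.266, 0, 0, 0, 0.4, 0.092], [0.406, -0.266, 0, 0, 0, 0.4, 0.092], [0.406, -0.266, 0, 0, 0, 0.4, 0.092], [0.406, -0.266, 0, 0, 0, 0.4, 0.092]])

```text
time_s: 1.88
ee_pos: [0.4565, -0.3007, 0.557]
eef_rot: [[0.994, -0.106, 0.0], [-0.106, -0.994, -0.001], [0.0, 0.001, -1.0]]
ft_force: [0.6, -0.8, -0.3]
gripper_width: 0.0917
grip_force: 0.0
```

```bash
python3 -c "
from h import *
s=manip.observe();print(np.round(s['joint_pos'],2),np.round(s['eef_rot'],2).tolist())"
```

```text
[ 1.01  0.2  -0.6   1.23  0.12  1.74 -1.24] [[0.99, -0.11, 0.0], [-0.11, -0.99, -0.0], [0.0, 0.0, -1.0]]
```

>>> steer_hand(steps=[[0.054, -0.508, 0, 0, 0, -2.73, 0.092], [0.054, -0.508, 0, 0, 0, -2.73, 0.092], [0.054, -0.508, 0, 0, 0, -2.73, 0.092], [0.054, -0.508, 0, 0, 0, -2.73, 0.092], [0.054, -0.508, 0, 0, 0, -2.73, 0.092], [0.054, -0.508, 0, 0, 0, -2.73, 0.092], [0.054, -0.508, 0, 0, 0, -2.73, 0.092], [0.054, -0.508, 0, 0, 0, -2.73, 0.092], [0.054, -0.508, 0, 0, 0, -2.73, 0.092], [0.054, -0.508, 0, 0, 0, -2.73, 0.092]])

```text
time_s: 2.72
ee_pos: [0.5434, 0.1065, 0.5571]
eef_rot: [[0.409, 0.912, 0.001], [0.912, -0.409, -0.001], [-0.0, 0.001, -1.0]]
ft_force: [1.4, -0.0, 0.5]
gripper_width: 0.0921
grip_force: 0.0
```

```bash
python3 - <<'E'
from h import *
s=manip.observe();R=np.array(s['eef_rot']);print(np.round(s['joint_pos'],2))
a=np.radians(150.6);ang=np.arctan2(R[1,0],R[0,0])
print('d',R.T@(np.array([.5636,.199,.15])-s['ee_pos']),'yaw now',np.degrees(ang),'rz',-(a-ang))
E
```

```text
[ 0.49  0.29 -1.    1.21  0.25  1.77 -0.86]
d [ 0.09275437 -0.01988186  0.4070166 ] yaw now 65.835548200077 rz -1.47941877255669
```

>>> steer_hand(steps=[[0.093, -0.02, 0.4, 0, 0, -1.48, 0.092], [0.093, -0.02, 0.4, 0, 0, -1.48, 0.092], [0.093, -0.02, 0.4, 0, 0, -1.48, 0.092], [0.093, -0.02, 0.4, 0, 0, -1.48, 0.092], [0.093, -0.02, 0.4, 0, 0, -1.48, 0.092], [0.093, -0.02, 0.4, 0, 0, -1.48, 0.092], [0.093, -0.02, 0.4, 0, 0, -1.48, 0.092], [0.093, -0.02, 0.4, 0, 0, -1.48, 0.092], [0.093, -0.02, 0.4, 0, 0, -1.48, 0.092], [0.093, -0.02, 0.4, 0, 0, -1.48, 0.092]], quiet=true)

```text
ok
```

```bash
python3 - <<'E'
from h import *
s=manip.observe();R=np.array(s['eef_rot']);print(np.round(s['joint_pos'],2),s['ee_pos'])
a=np.radians(150.6);ang=np.arctan2(R[1,0],R[0,0])
print('d',R.T@(np.array([.5636,.199,.15])-s['ee_pos']),'yaw now',np.degrees(ang),'rz',-(a-ang))
E
```

```text
[ 0.36  0.71 -1.07  1.74  0.69  1.12 -0.09] [0.56307853 0.19772778 0.15399726]
d [0.00047228 0.00129434 0.00399628] yaw now 137.51688486576572 rz -0.2283434355098879
```

>>> steer_hand(steps=[[0, 0.001, 0, 0, 0, -0.12, 0.092], [0, 0.001, 0, 0, 0, -0.228, 0.092], [0, 0.001, 0, 0, 0, -0.228, 0.092], [0, 0.001, 0, 0, 0, -0.228, 0.092]])

```text
time_s: 3.88
ee_pos: [0.5644, 0.1984, 0.1565]
eef_rot: [[-0.866, 0.5, -0.001], [0.5, 0.866, 0.001], [0.001, 0.0, -1.0]]
ft_force: [0.2, 0.7, -0.1]
gripper_width: 0.0917
grip_force: 0.0
```

```bash
python3 - <<'E'
from h import *
s=manip.observe();f=manip.grab_frame("wrist");T=np.eye(4);T[:3,:3]=s['eef_rot'];T[:3,3]=s['ee_pos']
E=T@f["hand_eye"];np.savez("w1.npz",E=E,im=f["image"],fx=f["fx"],fy=f["fy"],cx=f["cx"],cy=f["cy"]);cv2.imwrite("pics/w1.png",f["image"]);print(np.round(s['joint_pos'],2))
E
```

```text
[ 0.39  0.73 -1.11  1.73  0.72  1.14  0.1 ]
```

View pics/w1.png

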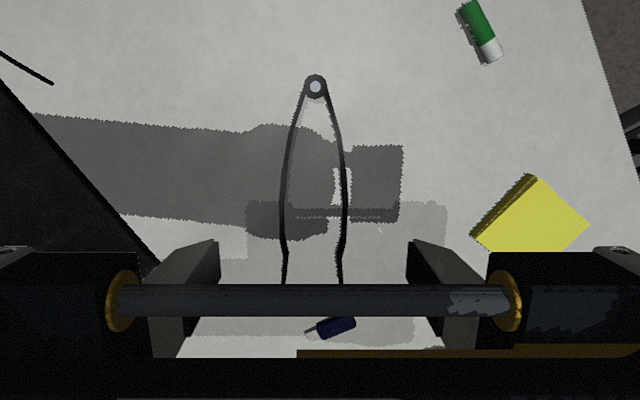

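The wrist view shows the hinge pin at (315,87), the pads of the arms at about (283,230) and (345,230), and the battery between (467,3) and (490,58).

```bash
python3 - <<'E'
from h import *
d=np.load("w1.npz");E=d["E"];g=d["im"].max(2)
h=cast(d,(315,87),.022,E)[0];print('hinge',h)
for v in range(120,280,20):
    r=g[v,260:370];x=np.nonzero(r<45)[0]+260
    L=x[x<313];R=x[x>317]
    if len(L) and len(R):
        c=cast(d,[(L.min(),v),(R.max(),v),((L.min()+R.max())/2,v)],.022,E);m=c[2]-h
        print(v,L.min(),L.max(),R.min(),R.max(),c[2][:2].round(4),'gap',np.linalg.norm(c[0]-c[1]).round(4),'x',(np.linalg.norm(m)-.085).round(4),'ang',np.degrees(np.arctan2(m[1],m[0])))
b=cast(d,[(467,3),(490,60)],.012,E);print('bat',b)
G=blob((d["im"][...,1].astype(int)-d["im"][...,2]>40)&(d["im"][...,1].astype(int)-d["im"][...,0]>30));p=cast(d,G,.012,E)[:,:2];print(pca(p))
E
```

```text
hinge [0.49363084 0.24200919 0.022     ]
160 285 287 340 343 [0.5439 0.2122] gap 0.0488 x -0.0266 ang -30.648696343389442
180 281 282 341 345 [0.5584 0.2029] gap 0.0547 x -0.0093 ang -31.118674885925675
200 280 283 343 347 [0.5741 0.1944] gap 0.0582 x 0.0085 ang -30.623149788882603
220 279 283 341 346 [0.5896 0.1845] gap 0.0592 x 0.0269 ang -30.955640957822325
240 280 285 339 345 [0.6061 0.175 ] gap 0.0585 x 0.0459 ang -30.807717309433283
260 283 287 336 341 [0.6229 0.1647] gap 0.0531 x 0.0656 ang -30.86799132707172
bat [[0.49841432 0.37467532 0.012     ]
 [0.54575705 0.37465113 0.012     ]]
(array([0.5156131, 0.3782782]), array([-0.99719034, -0.07490951]))
```

>>> steer_hand(steps=[[0, 0, 0.04, 0, 0, 0, 0.092], [0, 0, 0.08, 0, 0, 0, 0.092], [0, 0, 0.12, 0, 0, 0.01, 0.092], [0, 0, 0.14, 0, 0, 0.01, 0.092], [0, 0, 0.15, 0, 0, 0.01, 0.092], [0, 0, 0.15, 0, 0, 0.01, 0.092], [0, 0, 0.15, 0, 0, 0.01, 0.092]], grip_force=6)

```text
time_s: 4.52
ee_pos: [0.5652, 0.1989, 0.0079]
eef_rot: [[-0.862, 0.506, 0.001], [0.506, 0.862, 0.001], [-0.001, 0.001, -1.0]]
ft_force: [0.4, 1.2, 0.9]
gripper_width: 0.092
grip_force: 0.0
```

>>> steer_hand(steps=[[0, 0, 0, 0, 0, 0, 0.07], [0, 0, 0, 0, 0, 0, 0.06], [0, 0, 0, 0, 0, 0, 0.055], [0, 0, 0, 0, 0, 0, 0.051], [0, 0, 0, 0, 0, 0, 0.051], [0, 0, 0, 0, 0, 0, 0.051], [0, 0, 0, 0, 0, 0, 0.051], [0, 0, 0, 0, 0, 0, 0.051]], grip_force=6)

```text
time_s: 5.18
ee_pos: [0.565, 0.1986, 0.0073]
eef_rot: [[-0.863, 0.505, 0.001], [0.505, 0.863, 0.0], [-0.001, 0.001, -1.0]]
ft_force: [-0.5, -0.2, 3.1]
gripper_width: 0.0511
grip_force: 3.6
```

The tongs are held at 51 mm. The notebook may lie under the hinge when the tongs are lined up with the battery, so I'll check its edge and thickness while lifting.

>>> steer_hand(steps=[[0, 0, -0.02, 0, 0, 0, 0.051], [0, 0, -0.06, 0, 0, 0, 0.051], [0, 0, -0.1, 0, 0, 0, 0.051], [0, 0, -0.1, 0, 0, 0, 0.051], [0, 0, -0.1, 0, 0, 0, 0.051]])

```text
time_s: 5.6
ee_pos: [0.5658, 0.1991, 0.1089]
eef_rot: [[-0.863, 0.505, 0.004], [0.505, 0.863, 0.001], [-0.003, 0.003, -1.0]]
ft_force: [0.4, -0.4, -0.4]
gripper_width: 0.051
grip_force: 2.2
```

```bash
python3 - <<'E'
from h import *
a=manip.grab_frame("top");b=manip.grab_frame("side")
for z in(0,.005,.01,.015): print(z,cast(a,[(236,322),(315,314)],z)[:,:2].round(3).tolist(),cast(b,[(443,279),(425,231)],z)[:,:2].round(3).tolist())
n=cast(a,[(254,138),(285,131),(298,163),(266,174)],.021);print('notes',n.round(3).tolist())
cv2.imwrite("pics/nb.png",np.hstack([cv2.resize(a["image"][220:340,220:340],(400,400),interpolation=0),cv2.resize(b["image"][185:285,380:480],(400,400),interpolation=0)]))
w=manip.grab_frame("wrist")["image"];cv2.imwrite("pics/w2.png",w)
E
```

```text
0 [[0.363, 0.417], [0.38, 0.265]] [[0.363, 0.413], [0.379, 0.251]]
0.005 [[0.363, 0.416], [0.38, 0.265]] [[0.365, 0.421], [0.38, 0.262]]
0.01 [[0.364, 0.415], [0.38, 0.265]] [[0.366, 0.43], [0.381, 0.273]]
0.015 [[0.364, 0.414], [0.381, 0.265]] [[0.367, 0.439], [0.382, 0.285]]
notes [[0.726, 0.395, 0.021], [0.743, 0.333, 0.021], [0.675, 0.304, 0.021], [0.651, 0.368, 0.021]]
```

View pics/nb.png

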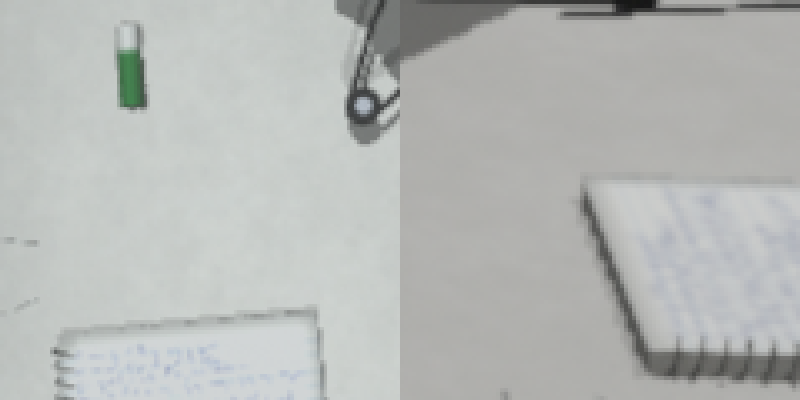

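View pics/w2.png

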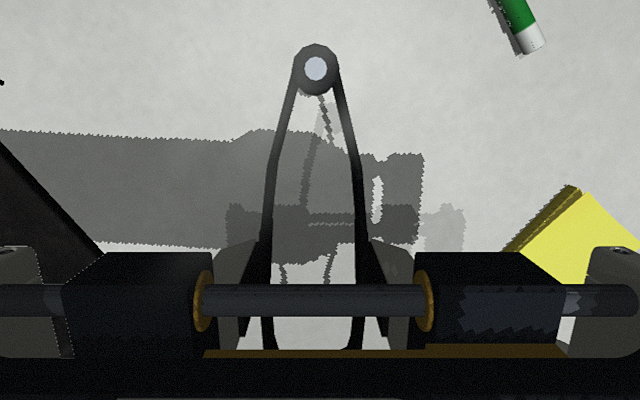

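The wrist view shows the tongs level and centred in the fingers, hinge at (315,68). The notebook is about 6 mm thick with its edge near x=0.37, so it would sit under the hinge. I'll pitch the tongs about 6° nose-down to keep the hinge clear of it.

```bash
cat >>h.py <<'E'
from scipy.spatial.transform import Rotation as Ro
def goal(J,target,yaw=4.4,pitch=.105):
    """tool-frame shift+turn putting tool-frame point J at the world target"""
    s=manip.observe();R=np.array(s['eef_rot']);p=np.array(s['ee_pos'])
    u=np.array([np.cos(np.radians(yaw)),np.sin(np.radians(yaw)),0]);z=np.array([0,0,1.])
    X=-(u*np.cos(pitch)-z*np.sin(pitch));Z=-(z*np.cos(pitch)+u*np.sin(pitch))
    G=np.c_[X,np.cross(Z,X),Z];t=np.array(target)-G@np.array(J)
    print('tcp goal',t.round(4),'shift',(R.T@(t-p)).round(4),'rotvec',Ro.from_matrix(R.T@G).as_rotvec().round(4),'t',s['time_s'])
E
python3 - <<'E'
from h import *
s=manip.observe();f=manip.grab_frame("wrist");T=np.eye(4);T[:3,:3]=s['eef_rot'];T[:3,3]=s['ee_pos'];E=T@f["hand_eye"]
h=cast(f,(315,68),s['ee_pos'][2]+.0147,E)[0];print('hinge in tool',T[:3,:3].T@(h-s['ee_pos']))
goal((-.081,0,.0073),(.522,.3775,.07))
E
```

```text
hinge in tool [ 0.08578719  0.00138246 -0.01460104]
tcp goal [0.4424 0.3714 0.0857] shift [0.1922 0.089  0.0193] rotvec [ 0.0299  0.0994 -0.6062] t 5.8
```

>>> steer_hand(steps=[[0.032, 0.015, 0.003, 0.005, 0.017, -0.1, 0.051], [0.064, 0.03, 0.006, 0.01, 0.033, -0.2, 0.051], [0.096, 0.045, 0.01, 0.015, 0.05, -0.3, 0.051], [0.128, 0.06, 0.013, 0.02, 0.066, -0.4, 0.051], [0.16, 0.074, 0.016, 0.025, 0.083, -0.5, 0.051], [0.192, 0.089, 0.019, 0.03, 0.099, -0.606, 0.051], [0.192, 0.089, 0.019, 0.03, 0.099, -0.606, 0.051], [0.192, 0.089, 0.019, 0.03, 0.099, -0.606, 0.051], [0.192, 0.089, 0.019, 0.03, 0.099, -0.606, 0.051]])

```text
time_s: 6.55
ee_pos: [0.4432, 0.3716, 0.0863]
eef_rot: [[-0.992, -0.077, -0.103], [-0.076, 0.997, -0.009], [0.103, -0.001, -0.995]]
ft_force: [0.3, -0.6, -0.2]
gripper_width: 0.0511
grip_force: 2.2
```

```bash
python3 - <<'E'
from h import *
goal((-.081,0,.0073),(.522,.3775,.0025))
a=manip.grab_frame("top");b=manip.grab_frame("side")
cv2.imwrite("pics/ab.png",np.hstack([cv2.resize(a["image"][180:300,200:320],(400,400),interpolation=0),cv2.resize(b["image"][165:275,290:400],(400,400),interpolation=0)]))
E
```

```text
tcp goal [0.4424 0.3714 0.0182] shift [-0.0062 -0.0001  0.0678] rotvec [-0.0007  0.0015 -0.0002] t 6.55
```

View pics/ab.png

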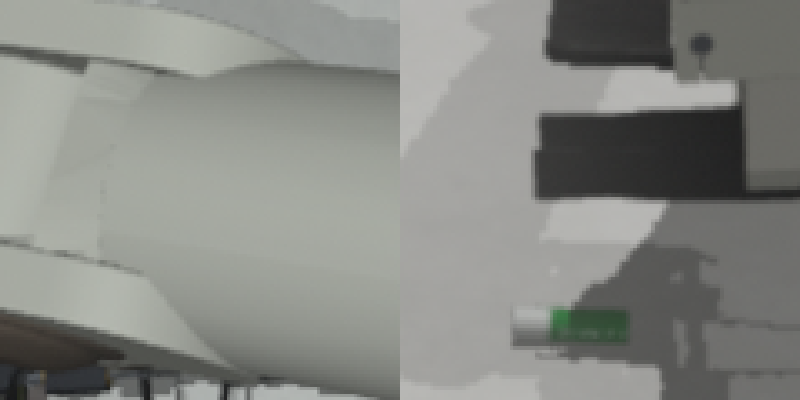

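The side view shows the jaws level above the battery, with the near jaw's tip at about (327.7, 208). The battery spans (321..353, 254.7). The top view is blocked by the arm. I'll check the numbers.

```bash
python3 - <<'E'
from h import *
b=manip.grab_frame("side");s=manip.observe();R=np.array(s['eef_rot']);p=np.array(s['ee_pos'])
W=np.linalg.inv(b["extrinsics"])
def proj(q): c=W[:3,:3]@q+W[:3,3];return (b["fx"]*c[0]/c[2]+b["cx"],b["fy"]*c[1]/c[2]+b["cy"])
for y in(.0205,-.0205):
  for z in(.0073,-.0147): print('tip',y,z,np.round(proj(p+R@np.array([-.095,y,z])),1))
for c in[(.522,.3775),(.522,.3745),(.522,.379)]:
  u=np.array([np.cos(.077),np.sin(.077),0])*.025
  print(c,[np.round(proj(np.r_[c,.008]+k*u),1).tolist() for k in(1,-1)])
print(cast(b,[(320.8,254.9),(352.7,254.5),(336.7,254.7)],.009))
g=b["image"].astype(int);G=blob(roi((g[...,1]-g[...,2]>30)&(g[...,1]-g[...,0]>20),315,360,240,270));print(G.min(0),G.max(0),G.mean(0),pca(cast(b,G,.010)[:,:2]))
E
```

```text
tip 0.0205 0.0073 [324.7 221. ]
tip 0.0205 -0.0147 [323.5 206.9]
tip -0.0205 0.0073 [326.1 210.1]
tip -0.0205 -0.0147 [325.  196.6]
(0.522, 0.3775) [[318.7, 252.9], [351.5, 254.4]]
(0.522, 0.3745) [[319.0, 252.0], [351.6, 253.5]]
(0.522, 0.379) [[318.6, 253.4], [351.4, 254.9]]
[[0.54268858 0.38710405 0.009     ]
 [0.49514353 0.3774341  0.009     ]
 [0.51904061 0.38229235 0.009     ]]
[332 250] [336 255] [333.75  252.125] (array([0.52419806, 0.37658859]), array([-0.0396984 ,  0.99921171]))
```

```bash
python3 - <<'E'
from h import *
goal((-.081,0,.0073),(.524,.379,.025))
E
```

```text
tcp goal [0.4444 0.3729 0.0407] shift [-0.0045  0.0023  0.0461] rotvec [-0.0002  0.0031 -0.003 ] t 6.7
```

>>> steer_hand(steps=[[-0.002, 0.001, 0.02, 0, 0, 0, 0.051], [-0.004, 0.002, 0.04, 0, 0, 0, 0.051], [-0.0045, 0.0023, 0.046, 0, 0, 0, 0.051], [-0.0045, 0.0023, 0.046, 0, 0, 0, 0.051], [-0.0045, 0.0023, 0.046, 0, 0, 0, 0.051], [-0.0045, 0.0023, 0.046, 0, 0, 0, 0.051]])

```text
time_s: 7.2
ee_pos: [0.444, 0.3748, 0.0426]
eef_rot: [[-0.992, -0.076, -0.1], [-0.076, 0.997, -0.006], [0.101, 0.002, -0.995]]
ft_force: [0.5, 0.7, -1.3]
gripper_width: 0.0512
grip_force: 2.2
```

```bash
python3 - <<'E'
from h import *
goal((-.081,0,.0073),(.524,.379,.0025))
b=manip.grab_frame("side");s=manip.observe();R=np.array(s['eef_rot']);p=np.array(s['ee_pos'])
W=np.linalg.inv(b["extrinsics"])
def proj(q): c=W[:3,:3]@q+W[:3,3];return (b["fx"]*c[0]/c[2]+b["cx"],b["fy"]*c[1]/c[2]+b["cy"])
for y in(.0205,-.0205):
  for z in(.0073,-.0147): print('tip',y,z,np.round(proj(p+R@np.array([-.095,y,z])),1))
cv2.imwrite("pics/s3.png",cv2.resize(b["image"][205:275,300:400],None,fx=8,fy=8,interpolation=0))
E
```

```text
tcp goal [0.4444 0.3729 0.0182] shift [-0.0028 -0.002   0.0242] rotvec [ 0.0019  0.0042 -0.0006] t 7.2
tip 0.0205 0.0073 [324.2 249.9]
tip 0.0205 -0.0147 [323.  236.3]
tip -0.0205 0.0073 [325.6 237.8]
tip -0.0205 -0.0147 [324.5 224.8]
```

View pics/s3.png

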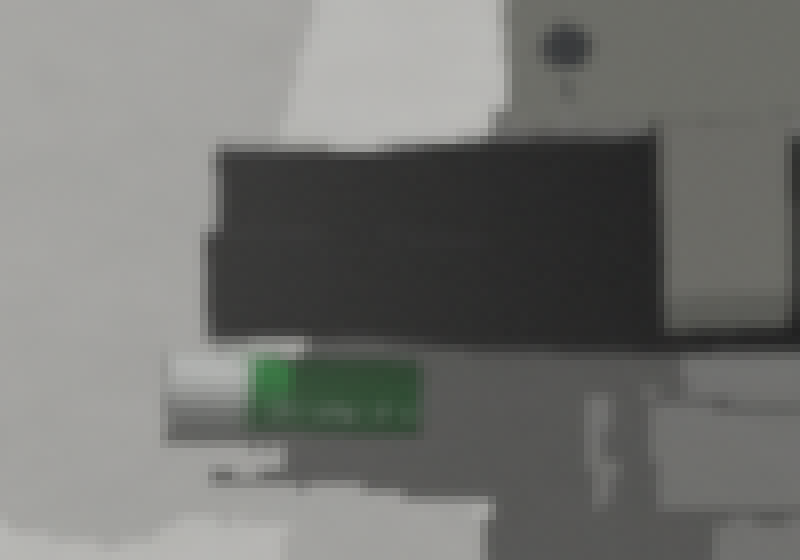

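The side view shows the jaws just above the battery: near tip bottom at (325.5, 246.7), about 3 px higher than predicted. The battery spans (320..352, 253.9), as predicted. I'll check for pitch slip in the grip by comparing the arm's edges with the prediction.

```bash
python3 - <<'E'
from h import *
b=manip.grab_frame("side");s=manip.observe();R=np.array(s['eef_rot']);p=np.array(s['ee_pos']);print(p,s['gripper_width'])
W=np.linalg.inv(b["extrinsics"]);g=b["image"].max(2)
def proj(q): c=W[:3,:3]@q+W[:3,3];return np.array((b["fx"]*c[0]/c[2]+b["cx"],b["fy"]*c[1]/c[2]+b["cy"]))
for X,Y in((.09,.0203),(.08,.0205),(.07,.021),(.05,.0235),(.035,.026),(.02,.0255)):
    r=[]
    for y,z in((Y,.0073),(-Y,-.0147)):
        u,v=proj(p+R@np.array([-X,y,z]));k=int(round(u));col=g[200:270,k];d=np.nonzero(col<62)[0]+200
        # contiguous run from row ~235
        lo=hi=235
        while g[hi+1,k]<72:hi+=1
        while g[lo-1,k]<72:lo-=1
        r+=[round(v,1),hi+.5 if y>0 else lo-.5]
    print(X,r)
# fingertip of the near finger: bottom edge of grey finger
print(proj(p+R@np.array([0.,.0255+.005,0])),proj(p+R@np.array([-.0095,.0255+.0,0])))
print(g[238:256,385].tolist(),g[238:256,392].tolist())
E
```

```text
[0.44396476 0.37495562 0.04267446] 0.05119454220386574
0.09 [np.float64(249.7), 246.5, np.float64(224.7), 224.5]
0.08 [np.float64(249.4), 246.5, np.float64(224.3), 223.5]
0.07 [np.float64(249.3), 246.5, np.float64(223.9), 224.5]
0.05 [np.float64(249.4), 248.5, np.float64(222.6), 223.5]
0.035 [np.float64(249.8), 248.5, np.float64(221.4), 222.5]
0.02 [np.float64(249.1), 248.5, np.float64(221.0), 221.5]
[389.75325594 245.52897085] [382.84119053 244.27287006]
[108, 107, 106, 103, 97, 93, 92, 82, 60, 40, 48, 81, 102, 104, 99, 101, 103, 101] [107, 106, 107, 100, 92, 92, 92, 77, 50, 40, 59, 92, 111, 113, 113, 112, 110, 102]
```

>>> steer_hand(steps=[[0, 0, 0.008, 0, 0, 0, 0.051], [0, 0, 0.016, 0, 0, 0, 0.051], [-0.001, 0, 0.022, 0, 0, 0, 0.051], [-0.001, 0, 0.025, 0, 0, 0, 0.051], [-0.001, 0, 0.025, 0, 0, 0, 0.051], [-0.001, 0, 0.025, 0, 0, 0, 0.051]])

```text
time_s: 7.8
ee_pos: [0.4414, 0.3744, 0.0162]
eef_rot: [[-0.992, -0.077, -0.102], [-0.077, 0.997, -0.007], [0.102, 0.001, -0.995]]
ft_force: [0.9, -0.1, -0.9]
gripper_width: 0.0509
grip_force: 2.2
```

```bash
python3 - <<'E'
from h import *
b=manip.grab_frame("side")
cv2.imwrite("pics/s4.png",cv2.resize(b["image"][215:285,300:400],None,fx=8,fy=8,interpolation=0))
goal((-.081,0,.0073),(.524,.379,.0025))
E
```

```text
tcp goal [0.4444 0.3729 0.0182] shift [-0.0024 -0.0019 -0.002 ] rotvec [0.0011 0.0029 0.0002] t 7.85
```

View pics/s4.png

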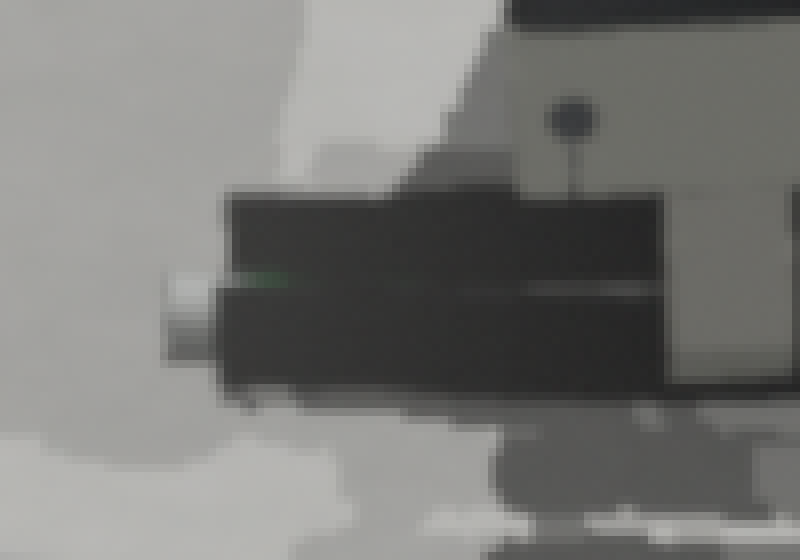

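The picture shows the battery between the jaws: the near arm is in front of it, the far arm behind, and the white end sticks out about 11 mm at (163..218, 310). Now I'll close.

>>> steer_hand(steps=[[0, 0, 0, 0, 0, 0, 0.049], [0, 0, 0, 0, 0, 0, 0.047], [0, 0, 0, 0, 0, 0, 0.045], [0, 0, 0, 0, 0, 0, 0.043], [0, 0, 0, 0, 0, 0, 0.041], [0, 0, 0, 0, 0, 0, 0.038], [0, 0, 0, 0, 0, 0, 0.034], [0, 0, 0, 0, 0, 0, 0.03], [0, 0, 0, 0, 0, 0, 0.03], [0, 0, 0, 0, 0, 0, 0.03]], grip_force=20)

```text
time_s: 8.68
ee_pos: [0.4419, 0.3745, 0.0166]
eef_rot: [[-0.992, -0.077, -0.101], [-0.076, 0.997, -0.007], [0.101, 0.001, -0.995]]
ft_force: [0.0, 0.3, -0.8]
gripper_width: 0.0417
grip_force: 20.0
```

>>> steer_hand(steps=[[0.001, 0, -0.008, 0, 0, 0, 0.03], [0.003, 0, -0.025, 0, 0, 0, 0.03], [0.005, 0, -0.045, 0, 0, 0, 0.03], [0.007, 0, -0.07, 0, 0, 0, 0.03], [0.01, 0, -0.095, 0, 0, 0, 0.03], [0.012, 0, -0.12, 0, 0, 0, 0.03], [0.014, 0, -0.14, 0, 0, 0, 0.03], [0.016, 0, -0.155, 0, 0, 0, 0.03], [0.017, 0, -0.163, 0, 0, 0, 0.03], [0.017, 0, -0.167, 0, 0, 0, 0.03]], grip_force=20)

```text
time_s: 9.52
ee_pos: [0.442, 0.3747, 0.1862]
eef_rot: [[-0.992, -0.077, -0.1], [-0.077, 0.997, -0.006], [0.1, 0.002, -0.995]]
ft_force: [-0.4, -0.2, -1.3]
gripper_width: 0.0415
grip_force: 20.0
```

>>> steer_hand(steps=[[0, 0, 0, 0, 0, 0, 0.03], [0, 0, 0, 0, 0, 0, 0.03], [0, 0, 0, 0, 0, 0, 0.03], [0, 0, 0, 0, 0, 0, 0.03], [0, 0, 0, 0, 0, 0, 0.03], [0, 0, 0, 0, 0, 0, 0.03]], grip_force=20)

```text
time_s: 10.02
ee_pos: [0.4416, 0.3741, 0.1838]
eef_rot: [[-0.992, -0.077, -0.102], [-0.076, 0.997, -0.007], [0.103, 0.001, -0.995]]
ft_force: [-1.1, -1.0, -0.6]
gripper_width: 0.0419
grip_force: 20.0
```

```bash
python3 - <<'E'
from h import *
b=manip.grab_frame("side")
cv2.imwrite("pics/s5.png",cv2.resize(b["image"][100:280,270:510],None,fx=3,fy=3))
E
```

```text
(no output)
```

View pics/s5.png

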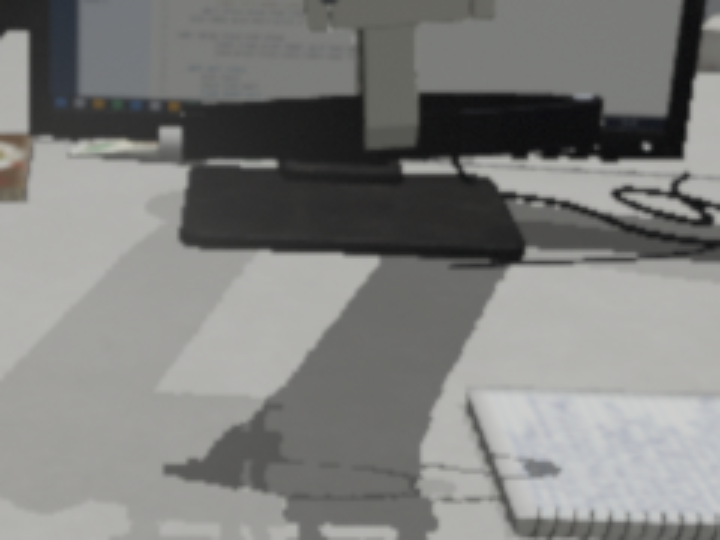

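The picture shows the tongs in the air with the battery's white end sticking out of the jaws at crop (170,143). The spot on the desk where it lay is empty, and it is about 16.8 cm up and steady. Handing in.

```bash
python3 -c "
from bench import manip
s=manip.observe();print(s['grip_force'],s['gripper_width'],abs(s['joint_velocities']).max());print(manip.job_done())"
```

```text
19.96291548013687 0.04166616954479511 0.0025522336415512107
the job is handed in; nothing more can be done
None
```

I handed the job in with the battery held in the tongs at 20 N, about 17 cm above the desk and steady; the gripper stayed clear of the battery, and I moved none of the other things.

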